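# Unlock the tip-rack carrier and hold its sprung gate wide open

## Task

Open the small metal carrier so that a colleague can lift out the box of tips inside: on its top, squeeze the first catch (the one nearer the gate's hinge) fully shut, then squeeze the second catch (the one nearer the gate's free end) fully shut. Then take the gate by its upright round post and swing it out past its click until it stands wide open, square to the carrier's front or a little more. The gate springs back if left, so finish still gripping the post and holding the gate wide; do not disturb the scanner, the two vials or the mouse.

Things in the scene. Friction and masses are not known exactly. Their poses are not given: they have to be found in the camera images.
- carrier: grey sheet-metal box with a grey top plate, fixed to the table, 120 (x) x 220 (y) x 85 mm high, a box of tips inside. Origin: centre of its underside; its -x side is the open front, closed by a clear gate. Two catches stand on the top plate; besides these only flat rods, the gate's lug and a small detent housing rise from the plate, up to 13 mm
- safety_grip (a point): first catch: midway over its outer faces when locked, 33 mm above the plate, at (-10, 42, 118) mm in the carrier's frame, to which it is fixed. Sliding bright ribbed tab on the -x side, fixed dark rest on the +x side, each 12 mm thick, 24 mm broad, 46 mm tall above the plate; 48 mm over both when locked, 34 mm squeezed shut. The tab slides to +x
- safety_catch (a joint): slide of the first catch's tab in m: 0 locked, 0.014 squeezed fully shut. While it is locked it blocks the rod of the second catch. About 5 N of friction, no spring: it stays where it is put
- bolt_grip (a point): second catch, same shape and sizes, turned a quarter: the same point, at (-30, -36, 118) mm in the carrier's frame, to which it is fixed. Squeeze along the carrier's y: the tab is on the -y side and slides to +y, the fixed rest is on the +y side
- bolt_catch (a joint): slide of the second catch's tab in m: 0 locked, 0.014 squeezed fully shut; it stops at 0.003 while the first catch is locked. Its bolt holds the gate until it is withdrawn. About 5 N of friction, no spring
- gate (a joint): angle of the gate in rad: 0 shut, 1.57 square to the front, stop at 1.75. Grows as the free end swings out to the carrier's -x side, clockwise from above. A click (sprung detent) must be overcome between about 0.3 and 0.6 (up to about 6 N at the post); a spring pulls the gate towards shut at every angle (about 3 N at the post when wide open)
- gate_hinge (a point): point on the upright hinge axis of the gate, level with the carrier's top plate, at (-68, 85, 85) mm in the carrier's frame
- gate_pull: upright round dark post, 13 mm thick, on a bracket in front of the gate towards its free end, rising to 46 mm above the carrier's top; a sleeve that turns freely about its own upright axis. Origin: on that axis, 4 mm below the level of the carrier's top. With the gate shut the axis stands at (-82, -60) mm in the carrier's frame; it swings with the gate, 146 mm from the hinge axis
- pull_grip (a point): point on the post's axis 30 mm above the level of the carrier's top, good for gripping from above in any direction; the post can turn under the grip as the gate swings, so the gripper need not turn with it
- code_scanner: bystander: black upright scanner, 74 x 72 x 153 mm, origin at the centre of its foot
- white_vial: bystander: small white vial with cap, 21 mm thick, 46 mm tall, origin at the centre of its foot
- amber_vial: bystander: small amber vial with white cap, 24 mm thick, 52 mm tall, origin at the centre of its foot
- mouse: bystander: black computer mouse, 106 x 61 x 38 mm, origin at the centre of its underside

How it is judged:
On the way, in this order (a step that is already met when the one before it is completed fails the run):
1. the first catch is squeezed shut while the second is still locked and the gate shut (value of joint safety_catch above 0.011 m and value of joint bolt_catch below 0.006 m and value of joint gate below 0.1 rad), for 0.2 s.
2. then the second catch is squeezed shut with the gate still shut (value of joint bolt_catch above 0.011 m and value of joint gate below 0.15 rad), for 0.2 s.
3. the gate is swung past its detent by its post (value of joint gate above 0.9 rad and contact force between the fingers and gate_pull above 1 N), for 0.1 s.
At the end, for the whole second after the job is handed in: the gate stands still at 1.42 rad (81 degrees) or more, held against its spring by the fingers on its post (contact force over 1 N), and both catches are still squeezed to at least 10 of their 14 mm (value of joint gate above 1.42 rad and velocity of joint gate between -0.1 and 0.1 rad/s and contact force between the fingers and gate_pull above 1 N and value of joint each of safety_catch, bolt_catch above 0.01 m); the arm keeps its last pose, push and grip.
It fails at once if a bystander is moved more than 25 mm or tipped over (distance of any of code_scanner, white_vial, amber_vial, mouse from where it was at the start of the episode above 0.025 m or angle between any of code_scanner, white_vial, amber_vial's own z axis and vertical above 0.5 rad).
It also fails if it takes over 48 s, if anything falls off the work surface, if the arm or the gripper's body presses on something with over 40 N, if the wrist force passes 120 N, or if a joint passes its speed limit or range.

## Robot

A 6-joint arm with a two-finger parallel gripper is mounted at the origin on a cart in front of the work surface, level with it; the furniture and walls round the work are solid. World frame = base frame: x ahead of the robot, y to its left, z up, the work surface at z = 0. Lengths are in m, angles in rad, forces in N, time in s.
With the tool pointing down it reaches from about 0.375 to 0.925 m from the base axis. Payload 5.7 kg.
Tool frame: the origin (TCP) lies between the finger pads; the fingertips stand 19 mm ahead of it and the grasp point (between the pads) is the TCP; z points along the fingers, y is the line along which they close (so a half turn about z gives the same grasp; the last joint's range is limited). The gripper opens to 85 mm and grips with 20 to 120 N. Pads are 22 mm wide; open, the fingers measure 114 mm over their backs; the gripper's body (76 mm by 85 mm) begins 54 mm behind the grasp point. The pads swing forward as they close: fully open they stand 13 mm farther back than shut.
Start: joints at [-1.254, 0.359, 1.51, -0, 1.272, -0.115], TCP at [0.251, -0.545, 0.25] pointing down, gripper open.
Joint ranges: [-2.97, 2.97], [-1.01, 2.36], [0.21, 2.38], [-0.96, 4.11], [0.2, 2.71], [-2.98, 2.98]. Speed limits (rad/s): [2.39, 2.39, 3.14, 3.14, 3.14, 3.14].

## Interface

Orientations are given as a rotation vector (axis times angle).
In Python, from workcell import r, eyes, ticket gives the robot as it stands.
- The arm moves only by the shell command python3 -m jog 'ROWS' [FORCE]. ROWS is JSON, a list of rows, each a list of 5 numbers: the shift along the tool's x, y, z in mm, then the turn about the tool's z in rad, then the gripper command: -1 is shut, 1 is fully open, values between are in proportion. In form: [[tx, ty, tz, turn, grip], ...]. A call has 1 to 8 rows; each row shifts and turns the commanded pose from where the row before left it, along the tool's axes as they then stand; what a row does not reach is not made up. A row lasts 1/12 s, in which the tool goes at most 41.7 mm and 7.16 degrees, less where a joint would pass 70% of its speed; a pose out of reach is approached as far as the arm can. A call is refused whole if a number of a shift passes 41.7 or a number of a turn 0.125, either way. A call with a gripper value outside its range is refused whole. The fingers move at their own pace and stop on an object; FORCE is the grip in N (left out, the last holds). Time passes only in rows, so rows that do not move let the fingers close. It gives the time, the measured TCP pose, the force, the opening and the grip force at its end, in the units of the state.
- r.read_state(): the state, without advancing time (a new reading comes with each control period).
- eyes.capture(name): name is "scene" or "top" or "wrist"; returns a dict with "color" (420x560x3 uint8, red, green, blue), "camera_matrix" (3x3 intrinsics, pixels), "camera_from_world" (4x4, takes a point from world to camera coordinates). Camera axes: x right, y down, z forward; pixel columns grow to the right and rows downward; lengths in m; the calibration is good to about 2 mm. The wrist camera is an equidistant fisheye: a pixel r from the principal point sees the ray r / f radians off the axis. A picture is of the moment at which its call begins. There is no depth.
- ticket.sign_off(): hands the job in; it is judged then, once.
The state is a dict: "t": time; "joint_pos": joint angles; "dq": joint speeds; "joint_torque": joint torques, N m; "eef_pos": TCP position; "tcp_rot": TCP orientation; "wrist_force": force on the tool from outside, world axes, zero at the start; "ft_torque": the same for the moment, N m; "gripper_width": finger opening in m; "grasp_force": force on a finger pad.
Only numpy, scipy, OpenCV 4.12 (cv2) and the standard library are available. Lean on these libraries where they do the work, as an engineer would, in place of code of your own. Each camera call takes 0.05 s, during which the arm holds its last target. There are 200 camera calls.

## Working session

There is one attempt and no reset: what is moved stays moved. The work goes in short steps, Python scripts to look and compute and a shell command to move; the robot and the scene stay as the last step left them, time stands still between calls to the robot, and variables do not carry over. Pictures are saved under pics/ and viewed, at most 10 in all, crops included, and the job is handed in when it is done.

```bash
ls; mkdir -p pics; python3 - <<'E'
from workcell import r,eyes
import cv2,numpy as np
s=r.read_state();print({k:np.round(v,3).tolist() for k,v in s.items()})
for n in("scene","top"):
    c=eyes.capture(n);cv2.imwrite(f"pics/{n}0.png",c["color"][:,:,::-1]);np.savez(f"{n}0.npz",**c)
    print(n,c["camera_matrix"].round(1).tolist(),c["camera_from_world"].round(3).tolist())
E
```

```text
pics
{'t': 0.0, 'joint_pos': [-1.254, 0.36, 1.511, -0.0, 1.273, -0.115], 'dq': [-0.0, -0.001, 0.0, -0.002, -0.002, -0.001], 'joint_torque': [-0.001, -52.762, -27.862, -0.0, 0.013, -0.0], 'eef_pos': [0.251, -0.544, 0.249], 'tcp_rot': [-3.067, -0.673, 0.0], 'wrist_force': [0.233, 0.052, 0.136], 'ft_torque': [0.045, 0.004, 0.029], 'grasp_force': 0.0, 'gripper_width': 0.085}
scene [[405.6, 0.0, 280.2], [0.0, 405.6, 211.2], [0.0, 0.0, 1.0]] [[-0.446, -0.895, -0.014, 0.26], [-0.53, 0.276, -0.802, 0.375], [0.721, -0.35, -0.597, 0.933], [0.0, 0.0, 0.0, 1.0]]
top [[443.7, 0.0, 281.1], [0.0, 443.7, 207.6], [0.0, 0.0, 1.0]] [[0.029, -1.0, -0.005, 0.008], [-0.992, -0.028, -0.124, 0.558], [0.124, 0.008, -0.992, 1.151], [0.0, 0.0, 0.0, 1.0]]
```

View pics/scene0.png

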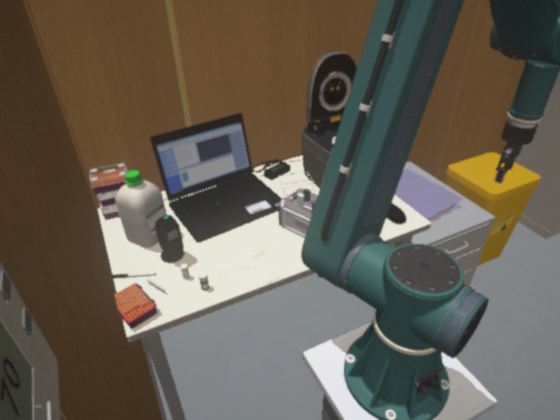

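View pics/top0.png

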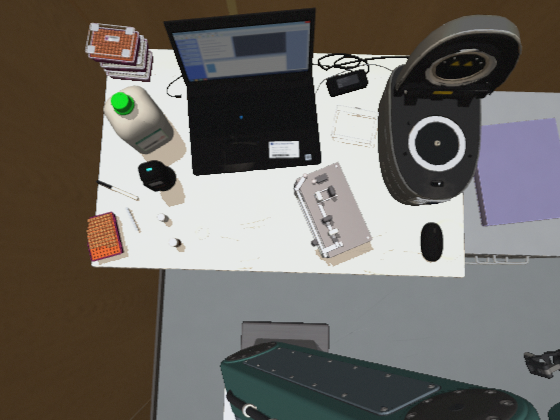

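The top view shows the carrier at about (333,212), with its front facing image-left. The mouse is at (431,241), the scanner at (157,177) and the vials at (163,219) and (177,243). I'll enlarge the carrier.

```bash
python3 - <<'E'
import cv2
i=cv2.imread("pics/top0.png")[150:275,275:395];cv2.imwrite("pics/crop.png",cv2.resize(i,None,fx=4.8,fy=4.8,interpolation=cv2.INTER_CUBIC))
E
```

```text
(no output)
```

View pics/crop.png

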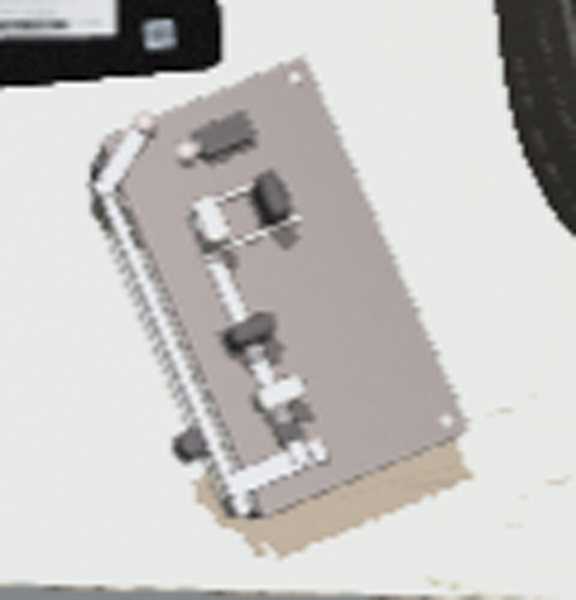

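```bash
cat > h.py <<'E'
import numpy as np
from scipy.spatial.transform import Rotation as R
def ray(c,uv,z,fish=False):
    K=c["camera_matrix"];T=c["camera_from_world"]
    x=(np.array(uv,float)-K[:2,2])/[K[0,0],K[1,1]]
    if fish:
        t=np.linalg.norm(x,axis=-1,keepdims=True);d=np.concatenate([x/t*np.sin(t),np.cos(t)],-1)
    else: d=np.concatenate([x,np.ones(x.shape[:-1]+(1,))],-1)
    d=d@T[:3,:3];o=-T[:3,:3].T@T[:3,3]
    z=np.asarray(z,float)[...,None]
    return o+d*(z-o[2])/d[...,2:]
def fit(P,Q):  # carrier xy -> world xy
    p,q=P.mean(0),Q.mean(0);H=(P-p).T@(Q-q)
    a=np.arctan2(H[0,1]-H[1,0],H[0,0]+H[1,1]);M=np.array([[np.cos(a),-np.sin(a)],[np.sin(a),np.cos(a)]])
    return a,M,q-M@p,Q-(P@M.T+q-M@p)
E
python3 - <<'E'
from h import *
c=np.load("top0.npz")
px=np.array([[303,58],[467,430],[243,517],[188,443],[268,190],[207,218],[247,332],[280,390]])/4.8+[275,150]
P=np.array([[60,110],[60,-110],[-60,-110],[-82,-60],[8,42],[-28,42],[-30,-18],[-30,-54]])/1000
Z=[.085]*3+[.131]*5
Q=ray(c,px,Z)[:,:2]
a,M,t,res=fit(P,Q);print(np.degrees(a),t,(res*1000).round(1).tolist())
print("o",-c["camera_from_world"][:3,:3].T@c["camera_from_world"][:3,3])
for n,p in dict(saf=(-10,42),bolt=(-30,-36),hinge=(-68,85),pull=(-82,-60)).items():
    print(n,(M@np.array(p)/1000+t).round(4))
np.savez("car.npz",a=a,M=M,t=t)
K=ray(c,np.array([[163.,217],[177,241],[157,170],[431,241]]),[.046,.052,.153,.038]);print(K.round(3))
E
```

```text
-66.50396582007417 [ 0.5513062  -0.10891715] [[-1.7, -0.5], [2.0, -1.8], [0.8, 5.5], [-0.6, -1.8], [0.9, 1.5], [-0.2, -0.4], [-2.5, 0.2], [1.4, -2.7]]
o [0.41113807 0.01421959 1.21170737]
saf [ 0.5858 -0.083 ]
bolt [ 0.5063 -0.0958]
hinge [ 0.6021 -0.0127]
pull [ 0.4636 -0.0576]
[[ 0.522  0.335  0.046]
 [ 0.46   0.293  0.052]
 [ 0.627  0.328  0.153]
 [ 0.48  -0.374  0.038]]
```

Fit residuals are about 2 mm, and the tool axes already lie almost along the carrier's: tool x is about carrier y, tool y about carrier x. I'll move above the first catch.

```bash
python3 -m jog '[[31,-18,0,0.023,1],[31,-18,0,0,1],[31,-18,0,0,1],[31,-18,0,0,1],[31,-18,0,0,1],[31,-18,0,0,1],[31,-18,0,0,1],[31,-18,0,0,1]]' 25
python3 -m jog '[[31,-18,0,0,1],[31,-18,0,0,1],[31,-18,0,0,1],[31,-18,0,0,1],[31,-18,0,0,1],[31,-18,0,0,1],[31,-18,0,0,1],[31,-18,0,0,1]]'
cat > go.py <<'E'
import sys
from h import *
from workcell import r
# usage: go.py cx cy z(mm) [yaw_tool_y_rel_carrier_x deg] : remaining shift in tool axes
k=np.load("car.npz");s=r.read_state()
cx,cy,z=map(float,sys.argv[1:4]);w=np.append(k["M"]@np.array([cx,cy])/1000+k["t"],z/1000)
m=R.from_rotvec(s["tcp_rot"]).as_matrix()
print("t",s["t"],"d_tool_mm",(m.T@(w-s["eef_pos"])*1000).round(1),"tool y rel carrier x deg",np.degrees(np.arctan2(m[1,1],m[0,1])-k["a"]).round(2),"w",round(s["gripper_width"],4),"F",np.round(s["wrist_force"],1),"g",round(s["grasp_force"],1),"carrier",(k["M"].T@(s["eef_pos"][:2]-k["t"])*1000).round(1), round(s["eef_pos"][2],4))
E
python3 go.py -3 42 120
python3 - <<'E'
from workcell import eyes
import cv2,numpy as np
c=eyes.capture("wrist");cv2.imwrite("pics/w1.png",c["color"][:,:,::-1]);np.savez("w1.npz",**c)
E
```

```text
t: 0.77
eef_pos: [0.4213, -0.312, 0.25]
tcp_rot: [-3.076, -0.637, 0.0]
wrist_force: [-0.4, -0.6, -0.2]
gripper_width: 0.0854
grasp_force: 0.0
t: 1.43
eef_pos: [0.5915, -0.0812, 0.2499]
tcp_rot: [-3.076, -0.638, 0.001]
wrist_force: [0.3, 0.0, -0.2]
gripper_width: 0.0857
grasp_force: 0.0
t 1.4333 d_tool_mm [ -5.8   6.4 129.9] tool y rel carrier x deg -0.06 w 0.0857 F [ 0.3  0.  -0.2] g 0.0 carrier [-9.3 47.9] 0.2499
```

View pics/w1.png

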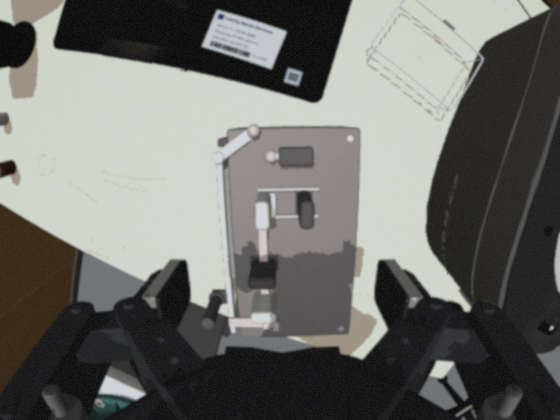

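The wrist view shows the carrier aligned with the tool. The first catch is at (262,214)/(306,208), the second catch's rest at (263,270), the post top at (213,300), and the plate's right corners at (360,128) and (349,334).

```bash
python3 - <<'E'
from h import *
c=np.load("w1.npz")
px=np.array([[360,128],[349,335],[262,212],[305,203],[263,268],[214,294]],float)
P=np.array([[60,110],[60,-110],[-28,42],[8,42],[-30,-18],[-82,-60]])/1000
Q=ray(c,px,[.085]*2+[.131]*4,True)[:,:2]
a,M,t,res=fit(P,Q);print(np.degrees(a),t,(res*1000).round(1).tolist())
E
```

```text
-68.57838838285947 [ 0.56394973 -0.10769332] [[-9.9, 4.3], [-5.7, -7.4], [-8.2, -0.3], [-1.4, 5.5], [4.2, 0.7], [21.0, -2.8]]
```

```bash
python3 - <<'E'
from h import *
import cv2
c=np.load("w1.npz");k=np.load("car.npz")
K=c["camera_matrix"];T=c["camera_from_world"];print(K.round(1).tolist(),(-T[:3,:3].T@T[:3,3]).round(3),T[2,:3].round(3))
i=cv2.imread("pics/w1.png")
for x,y,z in [(60,110,85),(60,-110,85),(-60,110,85),(-60,-110,85),(-28,42,131),(-28,42,85),(8,42,131),(-30,-18,131),(-30,-54,131),(-82,-60,131),(-82,-60,81)]:
    p=np.append(k["M"]@np.array([x,y])/1000+k["t"],z/1000);q=T[:3,:3]@p+T[:3,3]
    th=np.arctan2(np.hypot(*q[:2]),q[2]);u=q[:2]/np.hypot(*q[:2])*th*K[0,0]+K[:2,2]
    print((x,y,z),u.round(1)); cv2.drawMarker(i,tuple(int(v) for v in u.round()),(0,0,255) if z>90 else (0,255,0),0,7)
i=i[100:360,170:400];cv2.imwrite("pics/w1m.png",cv2.resize(i,None,fx=2.3,fy=2.3))
E
```

```text
[[325.2, 0.0, 282.0], [0.0, 325.2, 210.2], [0.0, 0.0, 1.0]] [ 0.655 -0.053  0.374] [-0.247 -0.106 -0.963]
(60, 110, 85) [360.  130.7]
(60, -110, 85) [345.  336.5]
(-60, 110, 85) [225.7 130.1]
(-60, -110, 85) [237.  337.2]
(-28, 42, 131) [259.  218.7]
(-28, 42, 85) [262.4 204. ]
(8, 42, 131) [304.9 218.7]
(-30, -18, 131) [258.4 286.2]
(-30, -54, 131) [259.8 320.7]
(-82, -60, 131) [204. 324.]
(-82, -60, 81) [213.8 296.9]
```

View pics/w1m.png

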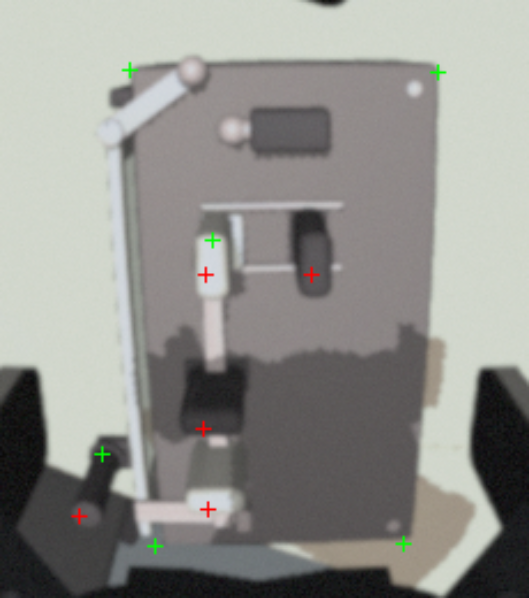

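```bash
python3 - <<'E'
from h import *
c=np.load("w1.npz")
px=np.array([[438,66],[413,541],[213,270],[315,270],[213,421],[214,500],[88,513]],float)/2.3+[170,100]
P=np.array([[60,110],[60,-110],[-28,42],[8,42],[-30,-18],[-30,-54],[-82,-60]])/1000
Q=ray(c,px,[.085]*2+[.131]*5,True)[:,:2]
a,M,t,res=fit(P,Q);print(np.degrees(a),t,((res@M)*1000).round(1).tolist())
k=np.load("car.npz")
a=(a+k["a"])/2;t=(t+k["t"])/2;M=np.array([[np.cos(a),-np.sin(a)],[np.sin(a),np.cos(a)]])
np.savez("car.npz",a=a,M=M,t=t);print(np.degrees(a),t)
E
python3 go.py -3 42 120
```

```text
-65.79616546798817 [ 0.55431963 -0.11076423] [[-1.2, -0.9], [0.9, -1.3], [0.5, -0.6], [-0.8, -1.1], [0.5, 1.4], [-0.5, 2.1], [0.6, 0.4]]
-66.15006564403116 [ 0.55281291 -0.10984069]
t 1.4833 d_tool_mm [-11.2  10.9 130. ] tool y rel carrier x deg -0.3 w 0.0854 F [3.4 2.8 0.3] g 0.0 carrier [-13.5  52.7] 0.2501
```

Both views agree to within 3 mm, so I've averaged them. I'll centre and descend.

```bash
python3 -m jog '[[-11,11,10,-0.004,1],[0,0,30,0,1],[0,0,30,0,1],[0,0,20,0,1],[0,0,0,0,1],[0,0,0,0,1]]'
python3 go.py -3 42 120
```

```text
t: 1.98
eef_pos: [0.5842, -0.0973, 0.1593]
tcp_rot: [-3.073, -0.643, 0.005]
wrist_force: [-0.8, 0.3, 0.7]
gripper_width: 0.0853
grasp_force: 0.0
t 1.9833 d_tool_mm [ 8.3 -4.1 39.2] tool y rel carrier x deg -0.2 w 0.0853 F [-0.8  0.3  0.7] g 0.0 carrier [ 1.2 33.8] 0.1593
```

```bash
python3 -m jog '[[0,0,0,0,1],[0,0,0,0,1]]' >/dev/null
python3 go.py -3 42 120
```

```text
t 2.15 d_tool_mm [ 6.2 -5.8 42. ] tool y rel carrier x deg -0.2 w 0.0856 F [0.5 0.  0.4] g 0.0 carrier [ 2.7 35.7] 0.162
```

```bash
for i in 1 2 3; do python3 -m jog '[[0,0,0,0,1]]' >/dev/null;python3 go.py -3 42 120; done
```

```text
t 2.2333 d_tool_mm [ 6.2 -5.7 42. ] tool y rel carrier x deg -0.2 w 0.0858 F [-0.1 -0.1 -0.1] g 0.0 carrier [ 2.6 35.7] 0.162
t 2.3167 d_tool_mm [ 6.4 -5.5 41.7] tool y rel carrier x deg -0.2 w 0.0852 F [ 0.2  0.1 -0.9] g 0.0 carrier [ 2.4 35.4] 0.1617
t 2.4 d_tool_mm [ 6.8 -5.2 41.3] tool y rel carrier x deg -0.2 w 0.0855 F [-0.7  0.5  0. ] g 0.0 carrier [ 2.2 35.2] 0.1613
```

```bash
python3 -m jog '[[6.5,-5.5,0,0,1],[0,0,0,0,1],[0,0,0,0,1],[0,0,0,0,1]]' >/dev/null; python3 go.py -3 42 120
python3 - <<'E'
from workcell import eyes
import cv2,numpy as np
c=eyes.capture("wrist");cv2.imwrite("pics/w2.png",c["color"][:,:,::-1]);np.savez("w2.npz",**c)
E
```

```text
t 2.7333 d_tool_mm [ 0.6  0.9 40.3] tool y rel carrier x deg -0.16 w 0.0854 F [0.5 0.3 0.3] g 0.0 carrier [-3.9 41.4] 0.1603
```

View pics/w2.png

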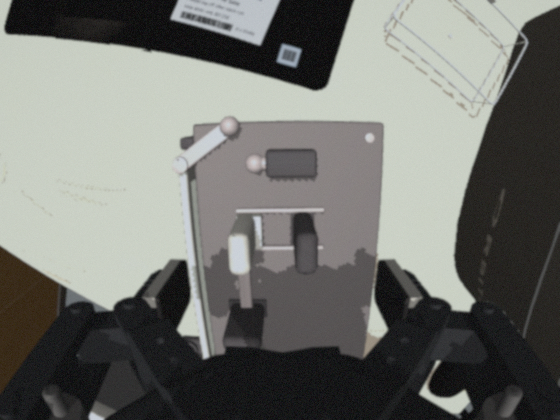

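The catch (229–318 px) sits between the fingers (187–377 px), offset towards the tab side as I planned. I'll descend and squeeze.

```bash
python3 -m jog '[[0,1,20,0,1],[0,0,20,0,1],[0,0,0,0,1],[0,0,0,0,1],[0,0,0,0,1]]' ; python3 go.py -3 42 120
python3 -m jog '[[0,0,0,0,0],[0,0,0,0,-0.3],[0,0,0,0,-0.3],[0,0,0,0,-0.4],[0,0,0,0,-0.4],[0,0,0,0,-0.4]]' 25; python3 go.py -3 42 120
```

```text
t: 3.2
eef_pos: [0.5898, -0.0909, 0.1209]
tcp_rot: [3.075, 0.644, 0.0]
wrist_force: [0.5, 0.3, 0.2]
gripper_width: 0.0854
grasp_force: 0.0
t 3.2 d_tool_mm [ 0.5 -0.6  0.9] tool y rel carrier x deg -0.2 w 0.0854 F [0.5 0.3 0.2] g 0.0 carrier [-2.4 41.5] 0.1209
t: 3.7
eef_pos: [0.5899, -0.0914, 0.1215]
tcp_rot: [3.073, 0.645, 0.001]
wrist_force: [-1.7, -1.0, 5.7]
gripper_width: 0.033
grasp_force: 28.3
t 3.7 d_tool_mm [ 0.6 -1.1  1.5] tool y rel carrier x deg -0.16 w 0.033 F [-1.7 -1.   5.7] g 28.3 carrier [-1.9 41.4] 0.1215
```

```bash
python3 -m jog '[[0,0,0,0,-0.4],[0,0,0,0,-0.4],[0,0,0,0,-0.4],[0,0,0,0,1],[0,0,0,0,1],[0,0,0,0,1],[0,0,0,0,1]]'; python3 go.py -30 -29 185; python3 -c "
from workcell import r;print(r.read_state()['joint_pos'])"
```

```text
t: 4.28
eef_pos: [0.5896, -0.0907, 0.1203]
tcp_rot: [3.075, 0.644, 0.0]
wrist_force: [-0.1, -0.8, -0.3]
gripper_width: 0.0791
grasp_force: 0.0
t 4.2833 d_tool_mm [-70.4 -27.2 -64.7] tool y rel carrier x deg -0.2 w 0.0791 F [-0.1 -0.8 -0.3] g 0.0 carrier [-2.6 41.4] 0.1203
[-2.68496230e-01  4.94572024e-01  1.65255746e+00  6.54070502e-05
  9.94302229e-01  8.89447357e-01]
```

```bash
python3 -m jog '[[0,0,-30,0,1],[0,0,-35,0,1],[-35,-13.5,0,0,1],[-35,-13.5,0,0,1],[0,0,0,-0.12,0.75],[0,0,0,-0.12,0.75],[0,0,0,-0.12,0.75],[0,0,0,-0.12,0.75]]' >/dev/null
python3 -m jog '[[0,0,0,-0.12,0.75],[0,0,0,-0.12,0.75],[0,0,0,-0.12,0.75],[0,0,0,-0.12,0.75],[0,0,0,-0.12,0.75],[0,0,0,-0.12,0.75],[0,0,0,-0.12,0.75],[0,0,0,-0.12,0.75]]' >/dev/null
python3 -m jog '[[0,0,0,-0.12,0.75],[0,0,0,-0.007,0.75],[0,0,0,0,0.75],[0,0,0,0,0.75],[0,0,0,0,0.75],[0,0,0,0,0.75]]'; python3 go.py -30 -29 120
python3 - <<'E'
from workcell import eyes
import cv2,numpy as np
c=eyes.capture("wrist");cv2.imwrite("pics/w3.png",c["color"][:,:,::-1]);np.savez("w3.npz",**c)
E
```

```text
t: 6.12
eef_pos: [0.5145, -0.0941, 0.1853]
tcp_rot: [-1.726, -2.625, -0.0]
wrist_force: [0.7, 0.0, -0.2]
gripper_width: 0.0747
grasp_force: 0.0
t 6.1167 d_tool_mm [ 0.1 -0.4 65.3] tool y rel carrier x deg 89.49 w 0.0747 F [ 0.7  0.  -0.2] g 0.0 carrier [-29.9 -28.6] 0.1853
```

View pics/w3.png

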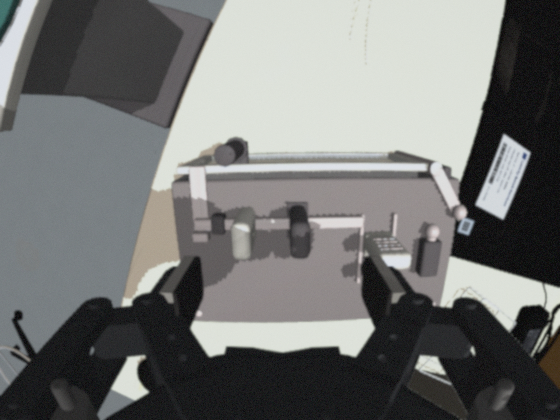

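The second catch (232–311 px) lies between the pads (203–363 px), offset as planned. I'll descend and squeeze it.

```bash
python3 -m jog '[[0,0,20,-0.009,0.75],[0,0,20,0,0.75],[0,0,15,0,0.75],[0,0,10,0,0.75],[0,0,0,0,0.75],[0,0,0,0,0.75],[0,0,0,0,0.75]]' ; python3 go.py -30 -29 120
python3 -m jog '[[0,0,0,0,0],[0,0,0,0,-0.3],[0,0,0,0,-0.4],[0,0,0,0,-0.4],[0,0,0,0,-0.4],[0,0,0,0,-0.4],[0,0,0,0,-0.4],[0,0,0,0,-0.4]]' 25; python3 go.py -30 -29 120
```

```text
t: 6.75
eef_pos: [0.5152, -0.0942, 0.121]
tcp_rot: [1.712, 2.633, 0.001]
wrist_force: [-0.0, 0.9, -0.4]
gripper_width: 0.0747
grasp_force: 0.0
t 6.75 d_tool_mm [ 0.5 -0.9  1. ] tool y rel carrier x deg 90.09 w 0.0747 F [-0.   0.9 -0.4] g 0.0 carrier [-29.5 -28.1] 0.121
t: 7.42
eef_pos: [0.5144, -0.0939, 0.1212]
tcp_rot: [1.712, 2.634, 0.0]
wrist_force: [-1.5, 0.6, 6.0]
gripper_width: 0.0332
grasp_force: 27.4
t 7.4167 d_tool_mm [-0.1 -0.3  1.2] tool y rel carrier x deg 90.13 w 0.0332 F [-1.5  0.6  6. ] g 27.4 carrier [-30.1 -28.7] 0.1212
```

Both catches are shut. Next I'll release, rise and go over to the post.

```bash
python3 -m jog '[[0,0,0,0,0.6],[0,0,0,0,0.7],[0,0,0,0,0.75],[0,0,0,0,0.75],[0,0,-30,0,0.75],[0,0,-30,0,0.75],[26,-15.5,0,0,0.9],[26,-15.5,0,0,0.9]]' ; python3 -m jog '[[0,0,0,0,0.9],[0,0,0,0,0.9],[0,0,0,0,0.9],[0,0,0,0,0.9]]' >/dev/null; python3 go.py -82 -60 115
python3 - <<'E'
from workcell import eyes
import cv2,numpy as np
c=eyes.capture("wrist");cv2.imwrite("pics/w4.png",c["color"][:,:,::-1]);np.savez("w4.npz",**c)
E
```

```text
t: 8.08
eef_pos: [0.4678, -0.06, 0.1823]
tcp_rot: [1.711, 2.628, 0.003]
wrist_force: [-1.0, 0.7, -0.4]
gripper_width: 0.0811
grasp_force: 0.0
t 8.4167 d_tool_mm [ 1.2 -1.2 65.5] tool y rel carrier x deg 90.09 w 0.0813 F [-0.2  0.5 -0.2] g 0.0 carrier [-80.9 -58.8] 0.1805
```

View pics/w4.png

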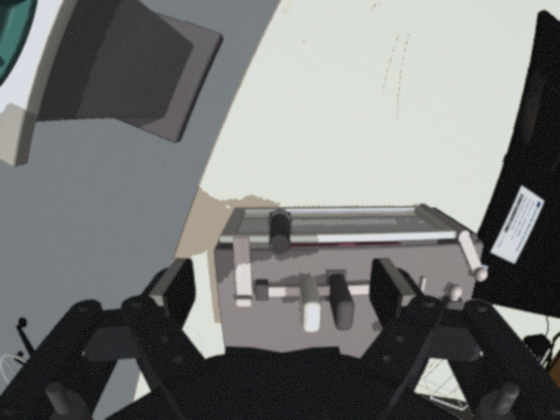

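The post top at (281,240) is centred between the pads, and the second catch stays closed at (325,300). I'll go down and grip.

```bash
python3 -m jog '[[1,-1,25,0,0.9],[0,0,25,0,0.9],[0,0,15,0,0.9],[0,0,0,0,0.9],[0,0,0,0,0],[0,0,0,0,-0.5],[0,0,0,0,-1],[0,0,0,0,-1]]' 60; python3 -m jog '[[0,0,0,0,-1],[0,0,0,0,-1],[0,0,0,0,-1],[0,0,0,0,-1]]'; python3 go.py -82 -60 115
cat > arc.py <<'E'
import sys
from h import *
from workcell import r
k=np.load("car.npz");s=r.read_state();p=k["M"].T@(s["eef_pos"][:2]-k["t"])*1000
H=np.array([-68,85]);v=p-H;th=np.arctan2(-14,145)  # shut dir (-14,-145)
g=lambda a:H+np.array([[np.cos(a),np.sin(a)],[-np.sin(a),np.cos(a)]])@np.array([-14,-145.])
ang=(np.arctan2(-145,-14)-np.arctan2(v[1],v[0])+np.pi)%(2*np.pi)-np.pi
m=R.from_rotvec(s["tcp_rot"]).as_matrix()
print("t",s["t"],"gate",ang.round(3),"radius",np.linalg.norm(v).round(1),"carrier",p.round(1),"F",np.round(s["wrist_force"],1),"g",s["grasp_force"],s["gripper_width"],"q",np.round(s["joint_pos"],2))
q=p
for a in map(float,sys.argv[1:]):
    d=np.append(k["M"]@(g(a)-q),0);print(a,(m.T@d).round(1));q=g(a)
E
python3 arc.py .1 .2 .3 .4 .5 .6 .7 .8 .9 1 1.1 1.2 1.3 1.4 1.5 1.6 1.65
```

```text
t: 9.13
eef_pos: [0.4648, -0.0589, 0.1163]
tcp_rot: [1.711, 2.632, 0.001]
wrist_force: [0.1, -0.4, 0.5]
gripper_width: 0.0336
grasp_force: 0.0
t: 9.47
eef_pos: [0.4642, -0.0588, 0.1161]
tcp_rot: [1.711, 2.633, 0.0]
wrist_force: [-0.8, -0.5, 5.5]
gripper_width: 0.0115
grasp_force: 58.4
t 9.4667 d_tool_mm [-0.5  0.4  1.1] tool y rel carrier x deg 90.11 w 0.0115 F [-0.8 -0.5  5.5] g 58.4 carrier [-82.5 -60.4] 0.1161
t 9.4667 gate 0.003 radius 146.1 carrier [-82.5 -60.4] F [-0.8 -0.5  5.5] g 58.384453654289246 0.011461912406377757 q [-0.27  0.35  1.94 -0.    0.85 -0.69]
0.1 [13.9  2.6 -0. ]
0.2 [14.1  3.6 -0. ]
0.3 [13.7  5.  -0. ]
0.4 [13.1  6.3 -0. ]
0.5 [12.4  7.6 -0. ]
0.6 [11.6  8.8 -0. ]
0.7 [10.7  9.9 -0. ]
0.8 [ 9.6 10.9  0. ]
0.9 [ 8.5 11.8  0. ]
1.0 [ 7.3 12.6  0. ]
1.1 [ 6.  13.3  0. ]
1.2 [ 4.6 13.8  0. ]
1.3 [ 3.2 14.2  0. ]
1.4 [ 1.8 14.5  0. ]
1.5 [ 0.3 14.6  0. ]
1.6 [-1.1 14.5  0. ]
1.65 [-1.1  7.2  0. ]
```

Post gripped with about 58 N. I'll swing along the arc, checking between calls.

```bash
python3 -m jog '[[7,1.3,0,0,-1],[7,1.3,0,0,-1],[7,1.8,0,0,-1],[7,1.8,0,0,-1],[7,2.5,0,0,-1],[7,2.5,0,0,-1]]' 60 >/dev/null; python3 arc.py .3
```

```text
t 9.9667 gate 0.304 radius 146.6 carrier [-125.1  -50.1] F [-3.7 -2.   7.5] g 58.79670560359955 0.01173307447158337 q [-0.19  0.34  1.96 -0.    0.84 -0.6 ]
0.3 [-0.9  0.7 -0. ]
```

```bash
python3 -m jog '[[6.5,3.1,0,0,-1],[6.5,3.1,0,0,-1],[6.2,3.8,0,0,-1],[6.2,3.8,0,0,-1],[5.8,4.4,0,0,-1],[5.8,4.4,0,0,-1],[5.3,5,0,0,-1],[5.3,5,0,0,-1]]' >/dev/null; python3 arc.py .7 .8 .9 1 1.1 1.2 1.3 1.4
```

```text
t 10.6333 gate 0.7 radius 147.3 carrier [-173.2  -18. ] F [-4.5  0.6  8.4] g 58.946964740753174 0.011332785891518806 q [-0.06  0.35  1.94 -0.    0.85 -0.48]
0.7 [-1.1  1.1 -0. ]
0.8 [ 9.6 10.9 -0. ]
0.9 [ 8.5 11.8 -0. ]
1.0 [ 7.3 12.6 -0. ]
1.1 [ 6.  13.3 -0. ]
1.2 [ 4.6 13.8 -0. ]
1.3 [ 3.2 14.2 -0. ]
1.4 [ 1.8 14.5 -0. ]
```

```bash
python3 -m jog '[[9,11.4,0,0,-1],[8.3,11.8,0,0,-1],[7.2,12.6,0,0,-1],[6,13.3,0,0,-1],[4.6,13.8,0,0,-1],[3.2,14.2,0,0,-1],[1.8,14.5,0,0,-1],[0.3,10,0,0,-1]]' >/dev/null; python3 arc.py 1.5 1.55 1.6 1.64
```

```text
t 11.3 gate 1.472 radius 147.5 carrier [-215.5   84.6] F [-5.9  6.1 10.8] g 59.01267886161804 0.011454860019221295 q [ 0.09  0.45  1.75  0.    0.94 -0.33]
1.5 [-1.8  4.1 -0. ]
1.55 [-0.4  7.3 -0. ]
1.6 [-0.7  7.2 -0. ]
1.64 [-0.9  5.8 -0. ]
```

```bash
python3 -m jog '[[-1,7,0,0,-1],[-1,7,0,0,-1],[-0.5,3,0,0,-1],[0,0,0,0,-1],[0,0,0,0,-1],[0,0,0,0,-1],[0,0,0,0,-1],[0,0,0,0,-1]]' >/dev/null; python3 arc.py
python3 - <<'E'
from workcell import eyes
import cv2
i=eyes.capture("top")["color"][120:300,120:460,::-1];cv2.imwrite("pics/t5.png",cv2.resize(i,None,fx=2.3,fy=2.3))
E
```

```text
t 11.9667 gate 1.583 radius 147.2 carrier [-214.3  100.9] F [-7.2 12.8  9.9] g 58.9704304933548 0.011177138871761501 q [ 0.1   0.47  1.71  0.01  0.96 -0.32]
```

View pics/t5.png

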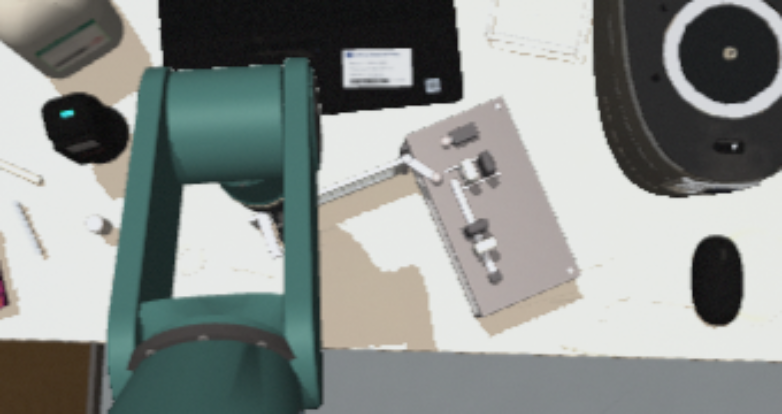

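The picture shows the gate standing out square from the hinge corner at (405,160), both catches closed, and the visible bystanders in place. I'll let it settle once more and hand in.

```bash
python3 -m jog '[[0,0,0,0,-1],[0,0,0,0,-1],[0,0,0,0,-1],[0,0,0,0,-1]]' >/dev/null; python3 arc.py; python3 -c "
from workcell import ticket;print(ticket.sign_off())"
```

```text
t 12.35 gate 1.582 radius 147.2 carrier [-214.3  100.8] F [-7.3 12.4  9.9] g 58.96995484828949 0.011755029515554842 q [ 0.1   0.47  1.71  0.01  0.96 -0.32]
the job is handed in; nothing more can be done
None
```

I squeezed both catches shut in order and swung the gate open to about 1.58 rad, still held by its post with about 59 N of grip, and handed the job in at about 12.4 s; it returned no verdict, and the amber vial was hidden under the arm in the last picture, so I couldn't check it.

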